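Push the bin of caster wheels into the red inspection corner

TASK

The yellow bin of caster wheels has to wait for inspection in the red corner of the bench. Without picking it up, push it along the bench until its tall back is flush against the long aluminium fence and its side is flush against the red stop, then draw the hand clear. Leave everything else standing where it is.

Things in the scene. Friction and masses are not known exactly. Their poses are not given: they have to be found in the camera images.
- yellow_bin: Loose yellow plastic parts bin, half full of black wheels, about 0.5 kg, in front of the fence between the stops. 137 mm deep (its x), 105 wide (y), walls 4. Origin: centre of its underside. +x points to its tall back (65 mm high); the low front lip (34 mm high) is nearer the robot. Upright sides, 65 mm high at the rear half, sloping to 34 at the lip. Slides under a push of a few newtons.
- bin_back (a point): Middle of the lower edge of the yellow bin's back wall, on its outside face, 68.5 mm from the bin's origin along its +x; same axes as the bin.
- fence: Straight aluminium angle fixed on the bench beyond the bin, 530 mm long (its y), upright face 32 mm high. Origin: bench level, middle of the face that looks at the bin; its x points away from the robot, square to that face, so the face is the plane x = 0 and the bin stands at negative x. Its yaw varies.
- red_stop: Red bar fixed on the bench, square to the fence near its left or right end (varies): 110 mm long (its x, parallel to the fence's x), 16 thick (y), 32 high. Origin: centre of its underside; faces 8 mm either side. It reaches from the fence 112 mm towards the robot. The wanted face is the one towards the middle of the fence.
- blue_stop: Blue painted bar, same as the red stop in all but colour, near the other end of the fence. The stops' centres are 205 to 235 mm from the fence's middle, measured along it. Not the goal.
- caster_black: Loose caster with a black wheel standing on its 56 x 44 mm steel mounting plate, wheel up, 58 mm high, to the left in front of the fixture. Origin: centre of its underside. To be left alone.
- caster_grey: The same caster with a grey wheel, to the right in front of the fixture. Origin: centre of its underside. To be left alone.
- green_bin: Loose green parts bin of the same shape and size as the yellow one, far to the left or right. Origin: centre of its underside. To be left alone.
- carton: Loose open cardboard carton of wheels, 130 x 110 x 75 mm, with flaps folded out, on the side opposite to the green bin. Origin: centre of its underside. To be left alone.
- tape_roll: Loose roll of brown packing tape lying flat, 90 mm across, 48 mm high, near the robot on the left. Origin: centre of its underside. To be left alone.
- screwdriver: Loose screwdriver with a green handle lying near the robot on the right. Origin on its underside. To be left alone.
Things that resemble listed ones, but are neither listed nor needed, are in the scene too. Leave any pink look-alike of the yellow_bin alone.

How it is judged:
At the end, for the whole second after the job is handed in: The yellow bin stands at rest and flat on the bench, its back within 5 mm of the fence's face and square to it within 0.06 rad, its side within 5 mm of the red stop's inner face; the other loose things are within 25 mm of where they stood (x of bin_back in the frame of fence between -0.005 and 0.003 m and angle between the x axis of yellow_bin and the x axis of fence, either way round below 0.06 rad and (y of yellow_bin in the frame of red_stop between 0.0575 and 0.0655 m or y of yellow_bin in the frame of red_stop between -0.0655 and -0.0575 m) and horizontal distance between yellow_bin and fence below 0.21 m and height (world z) of yellow_bin below 0.005 m and angle between yellow_bin's own z axis and vertical below 0.05 rad and linear speed of yellow_bin below 0.01 m/s and distance of each of caster_black, caster_grey, green_bin, carton, tape_roll, screwdriver from where it was at the start of the episode below 0.025 m); the robot touches nothing.
It fails at once if the yellow bin is lifted off the bench (12 mm) (height (world z) of yellow_bin above 0.012 m).
It fails at once if the yellow bin is tipped by more than 0.2 rad (angle between yellow_bin's own z axis and vertical above 0.2 rad).
It fails at once if one of the other loose things is shifted (25 mm) (distance of any of caster_black, caster_grey, green_bin, carton, tape_roll, screwdriver from where it was at the start of the episode above 0.025 m).
It also fails if it takes over 58 s, if anything falls off the work surface, if the arm or the gripper's body presses on something with over 40 N, if the wrist force passes 120 N, or if a joint passes its speed limit or range.

ROBOT

A 6-joint arm with a two-finger parallel gripper is mounted at the origin on the work surface. World frame = base frame: x ahead of the robot, y to its left, z up, the work surface at z = 0. Lengths are in m, angles in rad, forces in N, time in s.
With the tool pointing down it reaches from about 0.375 to 0.975 m from the base axis. Payload 3.8 kg.
Tool frame: the origin (TCP) lies on the centre line of the jaws, within the pads' length; the fingertips stand 22 mm ahead of it and the grasp point (between the pads) lies 3 mm ahead of it; z points along the fingers, x is the direction in which the jaws open and shut, and the axes are right-handed (so a half turn about z gives the same grasp; the last joint's range is limited). The gripper opens to 85 mm and grips with 20 to 120 N. Pads are 22 mm wide; open, the fingers measure 114 mm over their backs; the gripper's body (76 mm by 85 mm) begins 54 mm behind the grasp point. The pads swing forward as they close: fully open they stand 13 mm farther back than shut.
Start: joints at [-1.209, 0.264, 1.604, -0, 1.274, -0.037], TCP at [0.262, -0.622, 0.253] pointing down, gripper open.
Joint ranges: [-2.63, 2.63], [-0.94, 2.18], [0.31, 2.57], [-1.31, 4.45], [0, 2.66], [-2.55, 2.55]. Speed limits (rad/s): [2.57, 2.57, 3.14, 3.14, 3.14, 3.14].

INTERFACE

Orientations are given as a rotation vector (axis times angle).
In Python, from workcell import bot, viewer gives the robot as it stands.
- The arm moves only by the tool move_arm, never from a script. Its argument "series" is text: rows parted by semicolons, each of 7 numbers parted by spaces: the turn, a rotation vector about the tool's x, y, z scaled (see below), then the shift along the tool's x, y, z scaled (see below), then the opening, from -1 (shut) to 1 (fully open). A call has exactly 8 rows; each row is the pose to reach, as a shift and turn from the pose commanded when the call began, along the tool's axes at that moment; what a row does not reach only later rows make up. The controller multiplies each number of a shift by 100 mm and each number of a turn by 120 degrees. A row lasts 1/10 s, in which the tool goes at most 50 mm and 8.59 degrees, less where a joint would pass 70% of its speed; a pose out of reach is approached as far as the arm can. A call with a number of a shift or a turn outside -1 to 1 is refused whole. A call with a gripper value outside its range is refused whole. The fingers move at their own pace and stop on an object; "squeeze" is the grip in N (left out, the last holds). Time passes only in rows, so rows that repeat a pose let the fingers close, or fill a call up. It gives the time, the measured TCP pose, the force and the opening at its end, in the units of the state.
- bot.read_state(): the state, without advancing time (a new reading comes with each control period).
- viewer.read_camera(name): name is "scene" or "top"; returns a dict with "pixels" (384x512x3 uint8, red, green, blue), "K" (3x3 intrinsics, pixels), "world_to_cam" (4x4, takes a point from world to camera coordinates). Camera axes: x right, y up, looking along -z (the intrinsics and any distortion apply to the point x, -y, -z); pixel columns grow to the right and rows downward; lengths in m; the calibration is good to about 2 mm. A picture is of the moment at which its call begins. There is no depth.
- bot.finish_job(): hands the job in, once; it reports no verdict.
The state is a dict: "time": time; "q": joint angles; "joint_vel": joint speeds; "joint_torque": joint torques, N m; "tool_pos": TCP position; "tcp_rot": TCP orientation; "wrist_force": force on the tool from outside, world axes, zero at the start; "torque": the same for the moment, N m; "width": opening from 0.0 (shut) to 1.0 (fully open).
Only numpy, scipy, OpenCV 4.12 (cv2) and the standard library are available. Lean on these libraries where they do the work, as an engineer would, in place of code of your own. Each camera call takes 0.05 s, during which the arm holds its last target.

## Working session

There is one attempt and no reset: what is moved stays moved. The work goes in short steps, Python scripts to look and compute and a tool call to move; the robot and the scene stay as the last step left them, time stands still between calls to the robot, and variables do not carry over. Pictures are saved under pics/ and viewed, and the job is handed in when it is done.

Besides the shell and the picture viewer there is one more tool, called after ">>>" as name(argument=value, ...) on one line, values as JSON. move_arm: Moves the arm, as the interface text tells. Its arguments: {"type":"object","properties":{"series":{"type":"string"},"squeeze":{"type":"number"}},"required":["series"]}

```bash
ls; mkdir -p pics
python3 - <<'E'
from workcell import bot, viewer
import cv2,numpy as np,pickle
s=bot.read_state();print(s)
d={}
for n in("scene","top"):
    c=viewer.read_camera(n);d[n]=c
    cv2.imwrite(f"pics/{n}0.png",cv2.resize(c["pixels"][:,:,::-1],(800,600),interpolation=cv2.INTER_CUBIC))
    print(n,c.keys(),c["K"],c["world_to_cam"])
pickle.dump(d,open("cam0.pkl","wb"))
E
```

```text
pics
{'time': 0.0, 'q': array([-1.20890189e+00,  2.64772039e-01,  1.60533712e+00, -5.92306573e-06,
        1.27367637e+00, -3.69328933e-02]), 'joint_vel': array([ 0.00203557, -0.0003899 ,  0.00177758,  0.00059398,  0.00046496,
        0.00117437]), 'joint_torque': array([ 1.15896259e-03, -5.15103829e+01, -3.67317045e+01,  3.99156659e-05,
        1.29327938e-02, -1.70644017e-05]), 'tool_pos': array([ 0.26187187, -0.62142016,  0.25196914]), 'tcp_rot': array([-2.61641299,  1.73665534,  0.00280166]), 'wrist_force': array([ 0.70693269, -0.22440928, -0.42350648]), 'torque': array([-0.06962177, -0.03308227, -0.02852344]), 'width': 1.0026850223501558}
scene dict_keys(['pixels', 'K', 'world_to_cam']) [[442.75802528   0.         263.47215895]
 [  0.         442.75802528 191.30098941]
 [  0.           0.           1.        ]] [[ 0.72637616  0.68728876  0.00343941 -0.36396524]
 [-0.55805416  0.58685589  0.58666491  0.28225272]
 [ 0.40118976 -0.42805879  0.80982248 -1.48696896]
 [ 0.          0.          0.          1.        ]]
top dict_keys(['pixels', 'K', 'world_to_cam']) [[460.72912865   0.         256.74829028]
 [  0.         460.72912865 189.93011396]
 [  0.           0.           1.        ]] [[-0.02583864 -0.99964617  0.00631629  0.00766073]
 [ 0.99819574 -0.02545755  0.05438002 -0.50327501]
 [-0.05419998  0.00771     0.99850033 -1.33815218]
 [ 0.          0.          0.          1.        ]]
```

View pics/scene0.png

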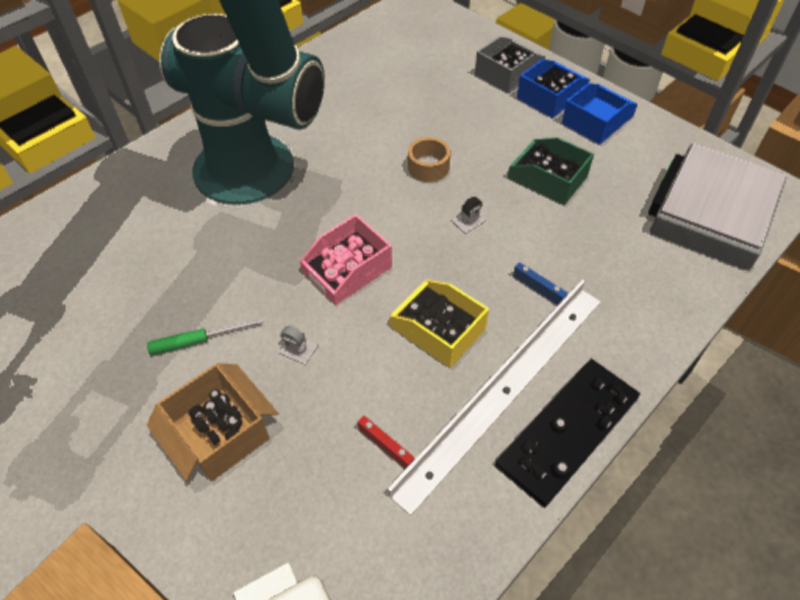

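View pics/top0.png

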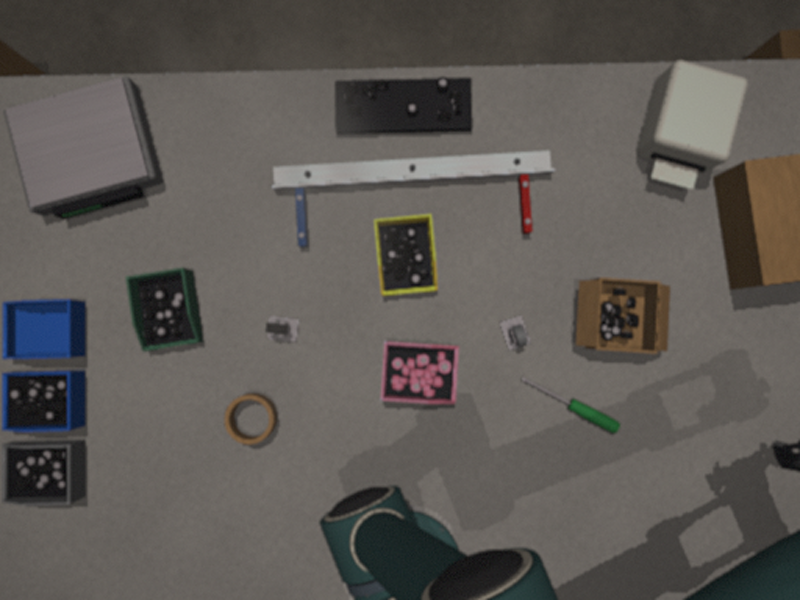

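Run:
```python
import cv2,pickle
d=pickle.load(open("cam0.pkl","rb"))
def crop(n,x0,y0,w,h,k,o):
    im=d[n]["pixels"][y0:y0+h,x0:x0+w,::-1]
    im=cv2.resize(im,(w*k,h*k),interpolation=cv2.INTER_CUBIC)
    for i in range(0,w,10):
        cv2.line(im,(i*k,0),(i*k,8 if i%50 else 16),(0,255,255),1)
        if i%20==0: cv2.putText(im,str(x0+i),(i*k,26),0,.4,(0,255,255),1)
    for i in range(0,h,10):
        cv2.line(im,(0,i*k),(8,i*k),(0,255,255),1)
        if i%20==0: cv2.putText(im,str(y0+i),(10,i*k+5),0,.4,(0,255,255),1)
    cv2.imwrite("pics/"+o,im)
crop("top",165,90,195,105,4,"topc.png")
crop("scene",220,160,170,170,3,"scenec.png")
```

```text
(no output)
```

View pics/topc.png

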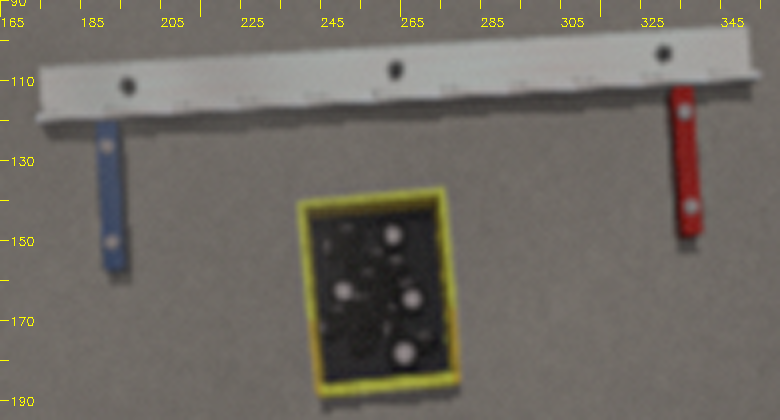

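View pics/scenec.png

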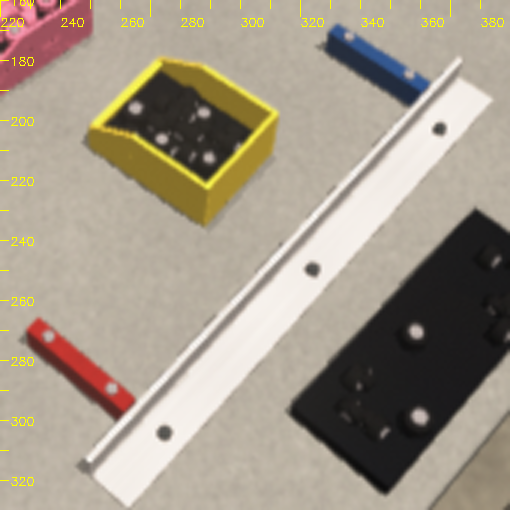

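```bash
cat > h.py <<'E'
import numpy as np,pickle,cv2
def ray(c,uv):
    K=np.array(c["K"]);T=np.array(c["world_to_cam"]);R=T[:3,:3];t=T[:3,3]
    d=np.linalg.inv(K)@[uv[0],uv[1],1];d=R.T@np.array([d[0],-d[1],-d[2]]);o=-R.T@t
    return o,d
def onz(c,uv,z):
    o,d=ray(c,uv);return o+d*(z-o[2])/d[2]
def proj(c,p):
    K=np.array(c["K"]);q=np.array(c["world_to_cam"])@np.r_[p,1]
    v=K@[q[0],-q[1],-q[2]];return v[:2]/v[2]
def tri(a,ua,b,ub):
    o1,d1=ray(a,ua);o2,d2=ray(b,ub)
    A=np.c_[d1,-d2];s=np.linalg.lstsq(A,o2-o1,rcond=None)[0]
    p,q=o1+s[0]*d1,o2+s[1]*d2
    return (p+q)/2,np.linalg.norm(p-q)
E
python3 - <<'E'
from h import *
np.set_printoptions(precision=4,suppress=True)
d=pickle.load(open("cam0.pkl","rb"));t,s=d["top"],d["scene"]
for n,a,b,z in [("binBL",(239.3,140.3),(312.7,198.3),.065),("binBR",(276,136.8),(289.3,222.3),.065),("binFL",(244.8,189),(273.3,180),.034),("binFR",(280,185.5),(250,202.7),.034),
 ("fenceL",(174.5,120),(373.3,180),.032),("fenceR",(354.5,108.8),(249.3,314.3),.032)]:
    print(n,*tri(t,a,s,b),onz(t,a,z),onz(s,b,z))
for n,a in [("redinF",(332.3,112)),("redinN",(335,149)),("redoutF",(337.5,111.5)),("redoutN",(340.5,148)),("bluF",(189.3,120.5)),("bluN",(191,157.5))]: print(n,onz(t,a,.032))
for n,a in [("casterG",(330,213)),("casterB",(180,211)),("pinkBL",(246,219)),("pinkBR",(293,221)),("pinkFR",(291,259))]: print(n,onz(t,a,.05))
E
```

```text
binBL [0.6444 0.0415 0.0579] 0.0010195739893889327 [0.6428 0.041  0.065 ] [0.6474 0.0376 0.065 ]
binBR [ 0.6511 -0.0629  0.0641] 0.001853984047385627 [ 0.6502 -0.0634  0.065 ] [ 0.652  -0.0626  0.065 ]
binFL [0.5077 0.031  0.0261] 0.004211302443257999 [0.5058 0.0293 0.034 ] [0.5131 0.028  0.034 ]
binFR [ 0.515  -0.0718  0.0266] 0.003551866609285983 [ 0.5133 -0.0727  0.034 ] [ 0.5199 -0.074   0.034 ]
fenceL [0.7159 0.2321 0.0231] 0.003836447068350946 [0.7125 0.2293 0.032 ] [0.7198 0.2268 0.032 ]
fenceR [ 0.7358 -0.2986  0.022 ] 0.0023788686845330562 [ 0.7327 -0.2972  0.032 ] [ 0.7394 -0.3002  0.032 ]
redinF [ 0.7248 -0.2319  0.032 ]
redinN [ 0.6158 -0.236   0.032 ]
redoutF [ 0.7259 -0.2471  0.032 ]
redoutN [ 0.6183 -0.2521  0.032 ]
bluF [0.71   0.1862 0.032 ]
bluN [0.6014 0.1832 0.032 ]
casterG [ 0.4302 -0.212   0.05  ]
casterB [0.4469 0.2149 0.05  ]
pinkBL [0.4193 0.0277 0.05  ]
pinkBR [ 0.4102 -0.1058  0.05  ]
pinkFR [ 0.3029 -0.0969  0.05  ]
```

Top crop: the fence's front edge runs from px (174.5,120) to (354.5,109) and the red stop's inner edge from (332,112) to (335,149). The bin's rear rim corners are at (239,140) and (276,137), with the lip at (245,189) to (280,185). The measured sizes match the task text: width 104.6 mm and depth 137 mm. The fence yaw is about 0.038, the bin yaw about 0.07, and the red stop is on the right. I'll push towards the fence first, then sideways. Now I'm approaching at height.

>>> move_arm(series="0 0 0 -0.15 -0.14 0 0.2; 0 0 0 -0.3 -0.28 0 0.2; 0 0 0 -0.45 -0.42 0 0.2; 0 0 0 -0.6 -0.57 0 0.2; 0 0 0 -0.75 -0.71 0 0.2; 0 0 0 -0.9 -0.85 0 0.2; 0 0 0 -1 -0.95 0 0.2; 0 0 0 -1 -0.95 0 0.2")

```text
time: 0.9
tool_pos: [0.3117, -0.4912, 0.2534]
tcp_rot: [-2.619, 1.735, -0.0]
wrist_force: [0.3, -0.2, 0.3]
width: 0.603
```

>>> move_arm(series="0 0 0 -0.15 -0.14 0 0.2; 0 0 0 -0.3 -0.28 0 0.2; 0 0 0 -0.45 -0.42 0 0.2; 0 0 0 -0.6 -0.57 0 0.2; 0 0 0 -0.75 -0.71 0 0.2; 0 0 0 -0.9 -0.85 0 0.2; 0 0 0 -1 -0.95 0 0.2; 0 0 0 -1 -0.95 0 0.2")

```text
time: 1.7
tool_pos: [0.3601, -0.3622, 0.2533]
tcp_rot: [-2.619, 1.734, 0.0]
wrist_force: [-0.2, -0.5, -0.1]
width: 0.598
```

>>> move_arm(series="0 0 0 -0.15 -0.14 0 0.2; 0 0 0 -0.3 -0.28 0 0.2; 0 0 0 -0.45 -0.42 0 0.2; 0 0 0 -0.6 -0.57 0 0.2; 0 0 0 -0.75 -0.71 0 0.2; 0 0 0 -0.9 -0.85 0 0.2; 0 0 0 -1 -0.95 0 0.2; 0 0 0 -1 -0.95 0 0.2")

```text
time: 2.5
tool_pos: [0.4087, -0.2342, 0.2533]
tcp_rot: [-2.619, 1.735, -0.0]
wrist_force: [-0.3, 0.3, -0.3]
width: 0.605
```

>>> move_arm(series="0 0 0.02 -0.15 -0.14 0 0.2; 0 0 0.05 -0.3 -0.28 0 0.2; 0 0 0.07 -0.45 -0.42 0 0.2; 0 0 0.1 -0.6 -0.57 0 0.2; 0 0 0.12 -0.75 -0.71 0 0.2; 0 0 0.14 -0.9 -0.85 0 0.2; 0 0 0.172 -1 -0.95 0 0.2; 0 0 0.172 -1 -0.95 0 0.2")

```text
time: 3.3
tool_pos: [0.4575, -0.1057, 0.2533]
tcp_rot: [2.265, -2.177, 0.001]
wrist_force: [-0.2, -0.2, -0.5]
width: 0.597
```

```bash
cat >> h.py <<'E'
from scipy.spatial.transform import Rotation as Ro
def rel(pos,yaw):
    from workcell import bot
    s=bot.read_state();R=Ro.from_rotvec(s["tcp_rot"])
    sh=R.inv().apply(np.array(pos)-s["tool_pos"])/.1
    Rt=Ro.from_matrix(np.array([[np.cos(yaw),np.sin(yaw),0],[np.sin(yaw),-np.cos(yaw),0],[0,0,-1]]).T)
    rv=(R.inv()*Rt).as_rotvec()/np.radians(120)
    x=R.as_matrix()[:,0]
    print("t",s["time"],"pos",s["tool_pos"].round(4),"yaw",round(np.arctan2(x[1],x[0]),4),"F",s["wrist_force"].round(1),"w",round(s["width"],3))
    print("turn",rv.round(4),"shift",sh.round(4))
E
python3 -c "
from h import *
rel([.48,-.02,.03],-1.5708+.038)"
```

```text
t 3.3 pos [ 0.4575 -0.1057  0.2533] yaw -1.5309 F [-0.2 -0.2 -0.5] w 0.597
turn [-0.0001 -0.0002  0.0009] shift [-0.8482 -0.2586  2.2329]
```

>>> move_arm(series="0 0 0 -0.15 -0.05 0.1 0.2; 0 0 0 -0.3 -0.1 0.2 0.2; 0 0 0 -0.45 -0.15 0.3 0.2; 0 0 0 -0.6 -0.2 0.4 0.2; 0 0 0 -0.75 -0.23 0.5 0.2; 0 0 0 -0.85 -0.26 0.6 0.2; 0 0 0 -0.85 -0.26 0.75 0.2; 0 0 0 -0.85 -0.26 0.9 0.2")

```text
time: 4.1
tool_pos: [0.4801, -0.0206, 0.1628]
tcp_rot: [2.265, -2.176, 0.002]
wrist_force: [-0.3, -0.5, 0.0]
width: 0.598
```

>>> move_arm(series="0 0 0 0 0 0.12 0.2; 0 0 0 0 0 0.25 0.2; 0 0 0 0 0 0.4 0.2; 0 0 0 0 0 0.55 0.2; 0 0 0 0 0 0.7 0.2; 0 0 0 0 0 0.8 0.2; 0 0 0 0 0 0.85 0.2; 0 0 0 0 0 0.85 0.2")

```text
time: 4.9
tool_pos: [0.4792, -0.02, 0.0776]
tcp_rot: [2.263, -2.178, -0.002]
wrist_force: [-0.1, 0.3, 0.4]
width: 0.603
```

Run:
```python
from h import *
from workcell import viewer
rel([.48,-.02,.03],-1.5708+.038)
for n in("scene","top"):
    c=viewer.read_camera(n)
    im=c["pixels"][:,:,::-1]
    im=im[140:300,200:400] if n=="scene" else im[90:240,180:380]
    cv2.imwrite(f"pics/{n}1.png",cv2.resize(im,None,fx=4 if n=="scene" else 4,fy=3.7,interpolation=cv2.INTER_CUBIC))
```

```text
t 4.9 pos [ 0.4792 -0.02    0.0776] yaw -1.5322 F [-0.1  0.3  0.4] w 0.603
turn [0.0006 0.0001 0.0003] shift [-0.     -0.0085  0.4759]
```

View pics/scene1.png

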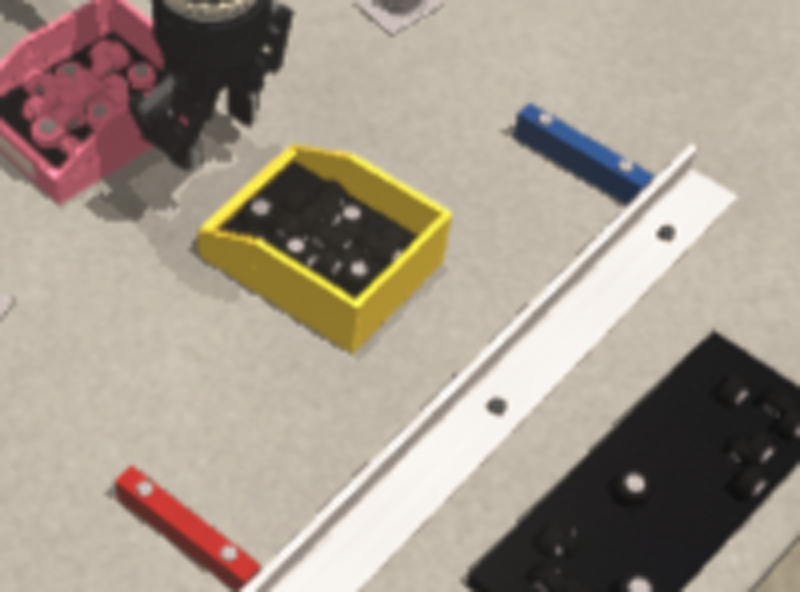

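View pics/top1.png

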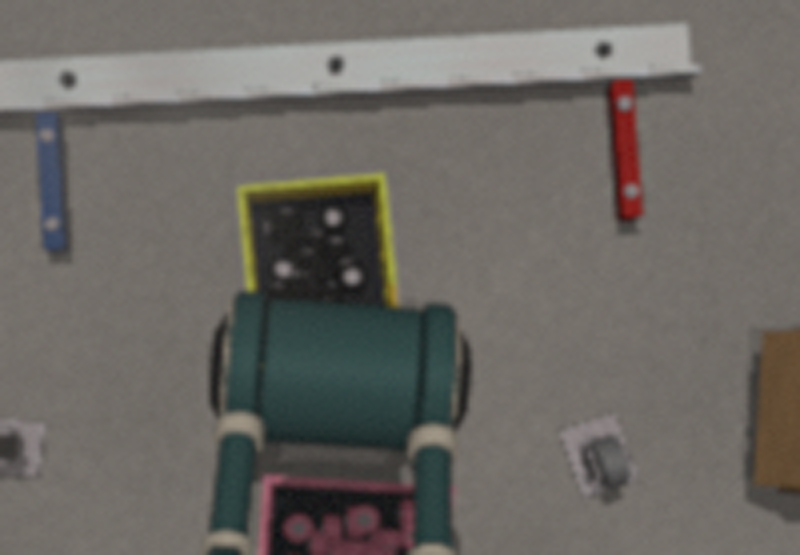

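The gripper is centred in the gap between the pink bin and the yellow lip, clear of both. I'll descend and push.

>>> move_arm(series="0 0 0 0 0 0.1 0.2; 0 0 0 0 0 0.2 0.2; 0 0 0 0 0 0.3 0.2; 0 0 0 0 0 0.4 0.2; 0 0 0 0 0 0.46 0.2; 0 0 0 0 -0.05 0.46 0.2; 0 0 0 0 -0.1 0.46 0.2; 0 0 0 0 -0.14 0.46 0.2")

```text
time: 5.8
tool_pos: [0.495, -0.0194, 0.0328]
tcp_rot: [-2.263, 2.177, -0.002]
wrist_force: [-0.1, -0.9, 0.3]
width: 0.603
```

>>> move_arm(series="0 0 0 0 -0.04 0 0.2; 0 0 0 0 -0.08 0 0.2; 0 0 0 0 -0.12 0 0.2; 0 0 0 0 -0.16 0 0.2; 0 0 0 0 -0.2 0 0.2; 0 0 0 0 -0.24 0 0.2; 0 0 0 0 -0.28 0 0.2; 0 0 0 0 -0.32 0 0.2")

```text
time: 6.6
tool_pos: [0.5233, -0.018, 0.0319]
tcp_rot: [2.261, -2.176, -0.007]
wrist_force: [-6.5, -0.3, 4.4]
width: 0.599
```

>>> move_arm(series="0 0 0 0 -0.05 0 0.2; 0 0 0 0 -0.1 0 0.2; 0 0 0 0 -0.15 0 0.2; 0 0 0 0 -0.2 0 0.2; 0 0 0 0 -0.25 0 0.2; 0 0 0 0 -0.28 0 0.2; 0 0 0 0 -0.32 0 0.2; 0 0 0 0 -0.35 0 0.2")

```text
time: 7.4
tool_pos: [0.5595, -0.0167, 0.0319]
tcp_rot: [2.262, -2.177, -0.003]
wrist_force: [-4.5, -1.6, 0.7]
width: 0.599
```

```bash
cat > look.py <<'E'
import sys
from h import *
from workcell import viewer
rel([.48,-.02,.03],-1.5708+.038)
k=sys.argv[1];d={}
for n in("scene","top"):
    c=viewer.read_camera(n);d[n]=c
    im=c["pixels"][:,:,::-1]
    x0,y0,w,h=(220,160,200,150) if n=="scene" else (180,90,195,130)
    im=cv2.resize(im[y0:y0+h,x0:x0+w],None,fx=4,fy=4,interpolation=cv2.INTER_CUBIC)
    cv2.imwrite(f"pics/{n}{k}.png",im)
pickle.dump(d,open(f"cam{k}.pkl","wb"))
E
python3 look.py 2
```

```text
t 7.4 pos [ 0.5595 -0.0167  0.0319] yaw -1.5322 F [-4.5 -1.6  0.7] w 0.599
turn [0.0013 0.0001 0.0003] shift [0.0019 0.7954 0.0209]
```

View pics/scene2.png

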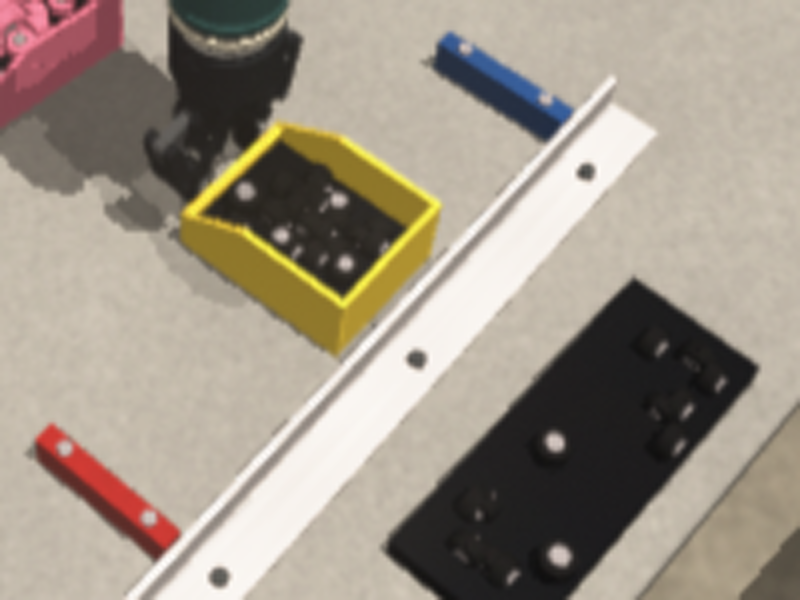

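View pics/top2.png

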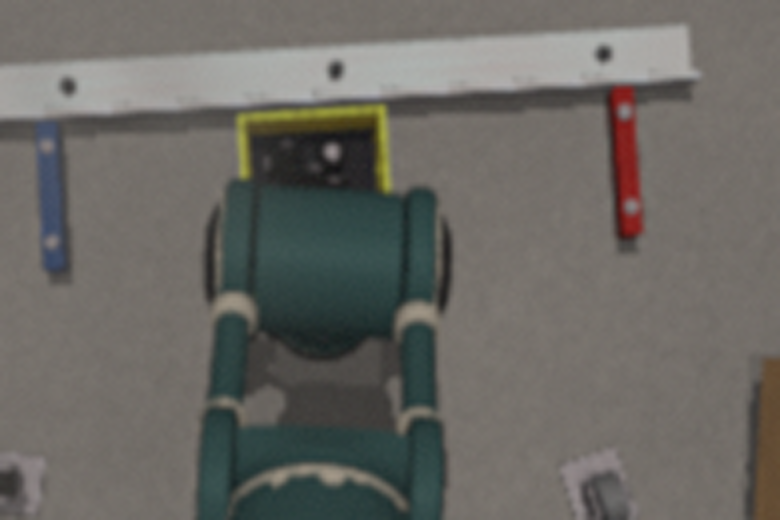

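The bin is square and close to the fence. Its rear rim is at top-crop (240,116) to (385,105). I'll continue slowly to contact.

>>> move_arm(series="0 0 0 0 -0.02 0 0.2; 0 0 0 0 -0.04 0 0.2; 0 0 0 0 -0.06 0 0.2; 0 0 0 0 -0.08 0 0.2; 0 0 0 0 -0.1 0 0.2; 0 0 0 0 -0.11 0 0.2; 0 0 0 0 -0.12 0 0.2; 0 0 0 0 -0.12 0 0.2")

```text
time: 8.3
tool_pos: [0.5729, -0.0163, 0.0323]
tcp_rot: [-2.264, 2.178, -0.0]
wrist_force: [-2.8, 0.1, -1.8]
width: 0.603
```

>>> move_arm(series="0 0 0 0 -0.01 0 0.2; 0 0 0 0 -0.02 0 0.2; 0 0 0 0 -0.03 0 0.2; 0 0 0 0 -0.04 0 0.2; 0 0 0 0 -0.05 0 0.2; 0 0 0 0 -0.05 0 0.2; 0 0 0 0 -0.05 0 0.2; 0 0 0 0 -0.05 0 0.2")

```text
time: 9.1
tool_pos: [0.5744, -0.0162, 0.0323]
tcp_rot: [2.26, -2.175, -0.008]
wrist_force: [-12.1, -0.2, 9.0]
width: 0.602
```

Contact with the fence at 12 N. I'll back off, rise, and swing round to the bin's left side.

>>> move_arm(series="0 0 0 0 0.1 0 0.2; 0 0 0 0 0.2 0 0.2; 0 0 0 0 0.25 -0.1 0.2; 0 0 0 0 0.25 -0.3 0.2; 0 0 0 0 0.25 -0.5 0.2; 0 0 0 0 0.25 -0.7 0.2; 0 0 0 0 0.25 -0.9 0.2; 0 0 0 0 0.25 -1 0.2")

```text
time: 9.9
tool_pos: [0.5545, -0.0172, 0.1356]
tcp_rot: [-2.261, 2.176, -0.007]
wrist_force: [-1.2, -0.6, -0.5]
width: 0.599
```

>>> move_arm(series="0 0 -0.05 -0.1 0 0 0.2; 0 0 -0.1 -0.2 -0.1 0 0.2; 0 0 -0.16 -0.3 -0.25 0 0.2; 0 0 -0.22 -0.4 -0.4 0 0.2; 0 0 -0.28 -0.5 -0.6 0 0.2; 0 0 -0.34 -0.65 -0.8 0 0.2; 0 0 -0.375 -0.8 -0.95 0 0.2; 0 0 -0.375 -0.85 -1 0 0.2")

```text
time: 10.7
tool_pos: [0.6507, 0.073, 0.1326]
tcp_rot: [-2.925, 1.144, -0.002]
wrist_force: [-0.7, 0.5, -0.3]
width: 0.598
```

Run:
```python
from h import *
rel([.654,.072,.13],.038)
```

```text
t 10.7 pos [0.6507 0.073  0.1326] yaw -0.7457 F [-0.7  0.5 -0.3] w 0.598
turn [-0.0005 -0.0007 -0.3742] shift [ 0.0309 -0.015   0.0257]
```

>>> move_arm(series="0 0 -0.05 0.03 -0.01 0 0.2; 0 0 -0.11 0.03 -0.01 0 0.2; 0 0 -0.17 0.03 -0.01 0 0.2; 0 0 -0.23 0.03 -0.01 0 0.2; 0 0 -0.29 0.03 -0.01 0 0.2; 0 0 -0.35 0.03 -0.01 0 0.2; 0 0 -0.374 0.03 -0.01 0 0.2; 0 0 -0.374 0.03 -0.01 0 0.2")

```text
time: 11.5
tool_pos: [0.6516, 0.0699, 0.1322]
tcp_rot: [3.141, 0.054, -0.001]
wrist_force: [0.2, 0.2, 0.2]
width: 0.604
```

```bash
sed -i 's/^rel.*/rel([.654,.072,.032],.038)/' look.py; python3 look.py 3
```

```text
t 11.5 pos [0.6516 0.0699 0.1322] yaw 0.0347 F [0.2 0.2 0.2] w 0.604
turn [ 0.0001  0.0002 -0.0016] shift [ 0.0253 -0.0201  1.0023]
```

View pics/scene3.png

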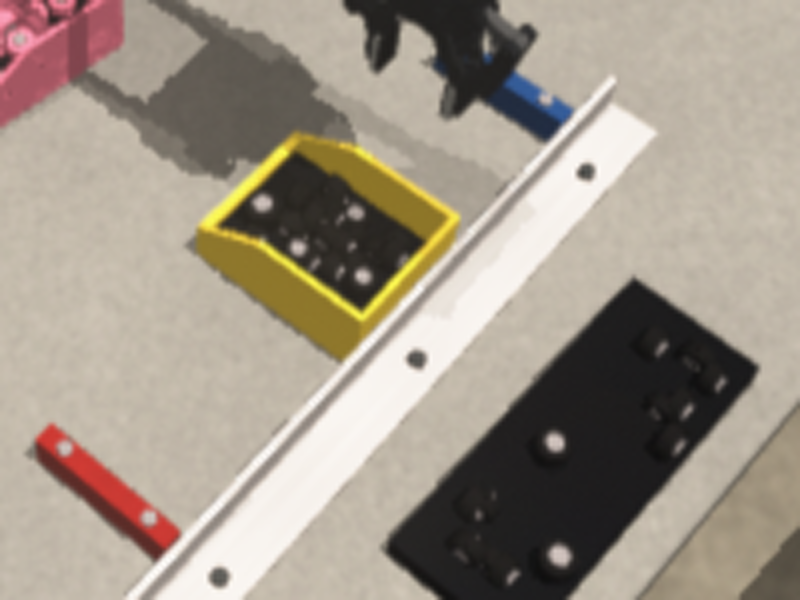

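View pics/top3.png

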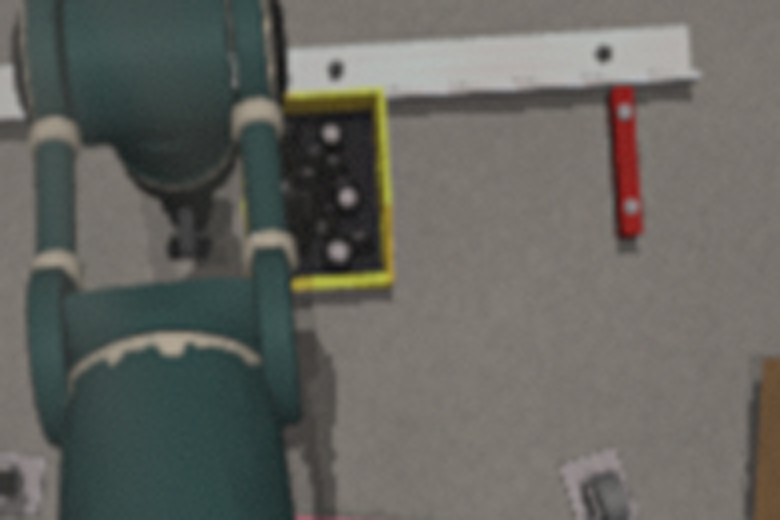

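>>> move_arm(series="0 0 0 0.02 0 0.15 0.2; 0 0 0 0.02 0 0.3 0.2; 0 0 0 0.02 0 0.45 0.2; 0 0 0 0.02 0 0.6 0.2; 0 0 0 0.02 0 0.75 0.2; 0 0 0 0.02 0 0.9 0.2; 0 0 0 0.02 0 1 0.2; 0 0 0 0.02 0 1 0.2")

```text
time: 12.4
tool_pos: [0.6525, 0.0703, 0.0298]
tcp_rot: [3.141, 0.057, -0.006]
wrist_force: [-0.5, 0.3, -0.1]
width: 0.601
```

>>> move_arm(series="0 0 0 0 0.06 0 0.2; 0 0 0 0 0.12 0 0.2; 0 0 0 0 0.17 0 0.2; 0 0 0 0 0.22 0 0.2; 0 0 0 0 0.28 0 0.2; 0 0 0 0 0.34 0 0.2; 0 0 0 0 0.4 0 0.2; 0 0 0 0 0.46 0 0.2")

```text
time: 13.2
tool_pos: [0.6564, 0.0251, 0.0332]
tcp_rot: [-3.14, -0.057, -0.002]
wrist_force: [0.1, 5.2, 2.8]
width: 0.6
```

```bash
python3 look.py 4
```

```text
t 13.2 pos [0.6564 0.0251 0.0332] yaw 0.0361 F [0.1 5.2 2.8] w 0.6
turn [-0.0007 -0.0007 -0.0009] shift [-0.0075 -0.4697  0.0132]
```

View pics/scene4.png

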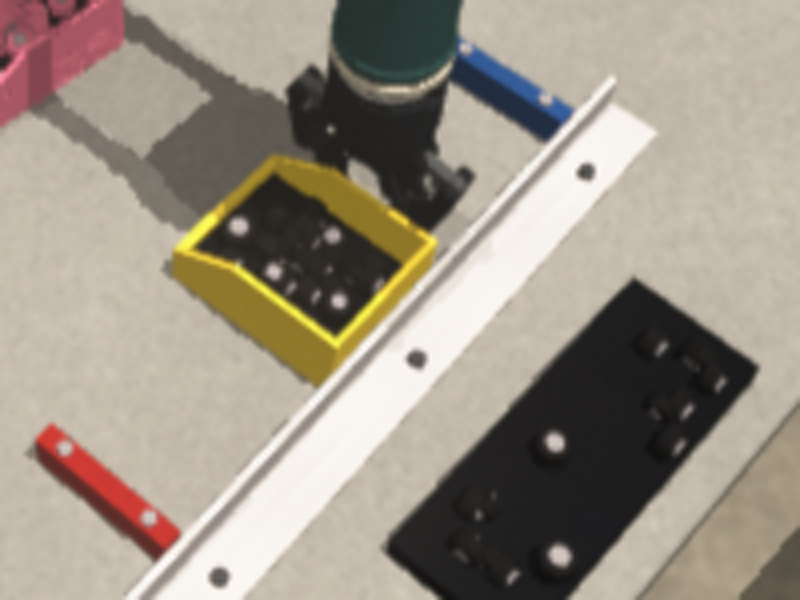

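The bin slides along the fence and stays flush. I'll continue.

>>> move_arm(series="0 0 0 0 0.1 0 0.2; 0 0 0 0 0.2 0 0.2; 0 0 0 0 0.3 0 0.2; 0 0 0 0 0.4 0 0.2; 0 0 0 0 0.5 0 0.2; 0 0 0 0 0.6 0 0.2; 0 0 0 0 0.7 0 0.2; 0 0 0 0 0.8 0 0.2")

```text
time: 14.1
tool_pos: [0.6589, -0.0549, 0.0327]
tcp_rot: [-3.14, -0.057, -0.001]
wrist_force: [-0.6, 5.1, 2.6]
width: 0.599
```

>>> move_arm(series="0 0 0 0 0.06 0 0.2; 0 0 0 0 0.12 0 0.2; 0 0 0 0 0.18 0 0.2; 0 0 0 0 0.24 0 0.2; 0 0 0 0 0.3 0 0.2; 0 0 0 0 0.35 0 0.2; 0 0 0 0 0.4 0 0.2; 0 0 0 0 0.42 0 0.2")

```text
time: 14.9
tool_pos: [0.6603, -0.0972, 0.0325]
tcp_rot: [-3.14, -0.057, 0.0]
wrist_force: [-0.3, 4.9, 3.1]
width: 0.603
```

```bash
python3 look.py 5
```

```text
t 14.9 pos [ 0.6603 -0.0972  0.0325] yaw 0.0361 F [-0.3  4.9  3.1] w 0.603
turn [-0.0004  0.     -0.0009] shift [-1.4000e-03 -1.6928e+00  6.0000e-03]
```

View pics/scene5.png

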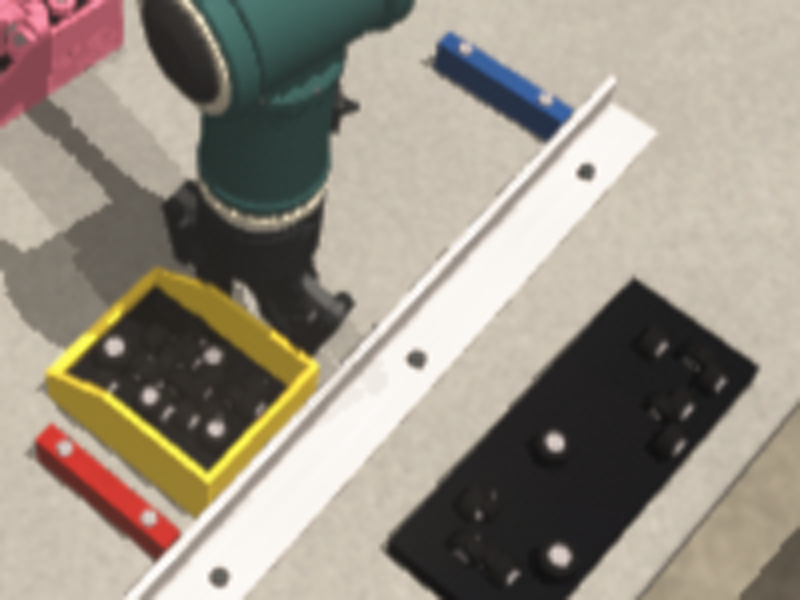

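View pics/top5.png

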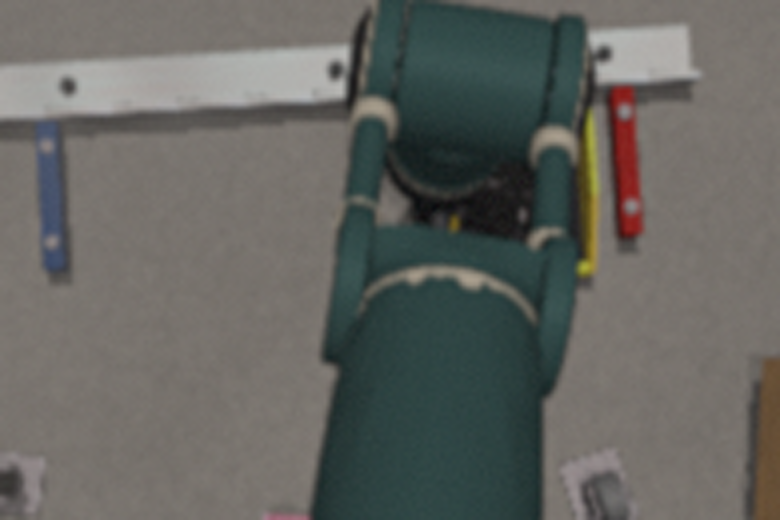

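About 15–20 mm remain to the red stop. I'll push slowly to contact.

>>> move_arm(series="0 0 0 0 0.03 0 0.2; 0 0 0 0 0.06 0 0.2; 0 0 0 0 0.08 0 0.2; 0 0 0 0 0.1 0 0.2; 0 0 0 0 0.12 0 0.2; 0 0 0 0 0.14 0 0.2; 0 0 0 0 0.15 0 0.2; 0 0 0 0 0.15 0 0.2")

```text
time: 15.8
tool_pos: [0.6607, -0.112, 0.0323]
tcp_rot: [-3.141, -0.057, 0.0]
wrist_force: [0.8, 3.8, 2.2]
width: 0.596
```

>>> move_arm(series="0 0 0 0 0.01 0 0.2; 0 0 0 0 0.02 0 0.2; 0 0 0 0 0.02 0 0.2; 0 0 0 0 0.03 0 0.2; 0 0 0 0 0.03 0 0.2; 0 0 0 0 0.04 0 0.2; 0 0 0 0 0.04 0 0.2; 0 0 0 0 0.04 0 0.2")

```text
time: 16.6
tool_pos: [0.6609, -0.1162, 0.0323]
tcp_rot: [-3.141, -0.057, 0.0]
wrist_force: [0.2, 5.8, 3.1]
width: 0.596
```

>>> move_arm(series="0 0 0 0 0.01 0 0.2; 0 0 0 0 0.02 0 0.2; 0 0 0 0 0.02 0 0.2; 0 0 0 0 0.03 0 0.2; 0 0 0 0 0.03 0 0.2; 0 0 0 0 0.04 0 0.2; 0 0 0 0 0.04 0 0.2; 0 0 0 0 0.04 0 0.2")

```text
time: 17.4
tool_pos: [0.6609, -0.119, 0.0323]
tcp_rot: [-3.139, -0.058, 0.001]
wrist_force: [-0.9, 8.6, 3.5]
width: 0.602
```

>>> move_arm(series="0 0 0 0 0.01 0 0.2; 0 0 0 0 0.02 0 0.2; 0 0 0 0 0.02 0 0.2; 0 0 0 0 0.03 0 0.2; 0 0 0 0 0.03 0 0.2; 0 0 0 0 0.03 0 0.2; 0 0 0 0 0.03 0 0.2; 0 0 0 0 0.03 0 0.2")

```text
time: 18.2
tool_pos: [0.6608, -0.119, 0.0323]
tcp_rot: [-3.136, -0.059, 0.002]
wrist_force: [-1.2, 18.4, 5.3]
width: 0.6
```

The bin is stopped by the red bar: force rose to 18 N with no further motion. I'll withdraw and rise well clear to look.

>>> move_arm(series="0 0 0 0 -0.1 0 0.2; 0 0 0 0 -0.25 0 0.2; 0 0 0 0 -0.35 -0.05 0.2; 0 0 0 0 -0.4 -0.3 0.2; 0 0 0 0 -0.5 -0.5 0.2; 0 0 0 0 -0.7 -0.7 0.2; 0 0 0 0 -0.85 -0.9 0.2; 0 0 0 0 -1 -1 0.2")

```text
time: 19.0
tool_pos: [0.6587, -0.0231, 0.1349]
tcp_rot: [3.14, 0.057, 0.006]
wrist_force: [0.5, 0.0, -0.4]
width: 0.6
```

>>> move_arm(series="0 0 0.05 -0.1 -0.1 -0.1 0.2; 0 0 0.1 -0.2 -0.2 -0.2 0.2; 0 0 0.16 -0.3 -0.3 -0.3 0.2; 0 0 0.22 -0.4 -0.3 -0.4 0.2; 0 0 0.28 -0.5 -0.3 -0.5 0.2; 0 0 0.34 -0.7 -0.3 -0.5 0.2; 0 0 0.375 -0.85 -0.3 -0.5 0.2; 0 0 0.375 -1 -0.3 -0.5 0.2")

```text
time: 19.8
tool_pos: [0.5556, 0.0029, 0.182]
tcp_rot: [2.922, -1.151, -0.0]
wrist_force: [-0.8, -0.3, 0.7]
width: 0.599
```

```bash
sed -i 's/^rel.*/rel([.55,-.18,.13],-1.5708+.038)/' look.py; python3 look.py 6
```

```text
t 19.8 pos [0.5556 0.0029 0.182 ] yaw -0.7505 F [-0.8 -0.3  0.7] w 0.599
turn [ 3.000e-04 -1.000e-04  3.735e-01] shift [1.207  1.3755 0.521 ]
```

View pics/scene6.png

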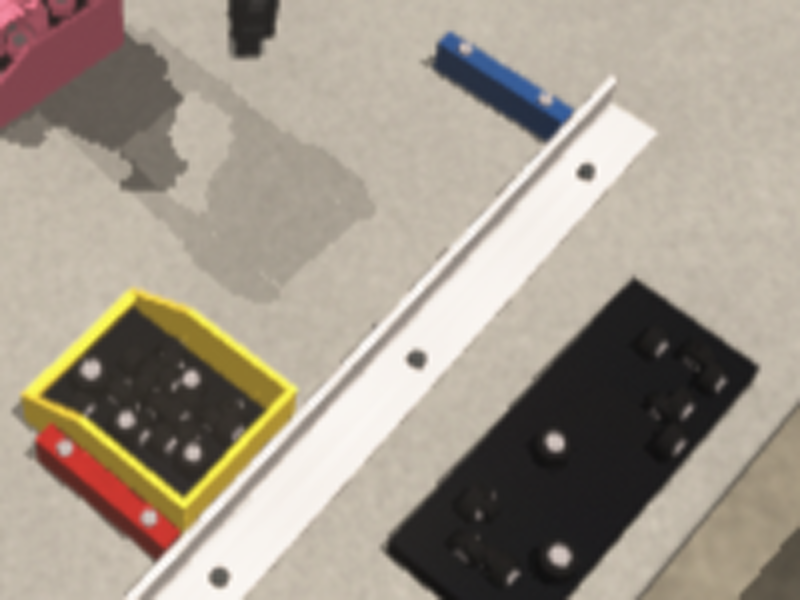

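View pics/top6.png

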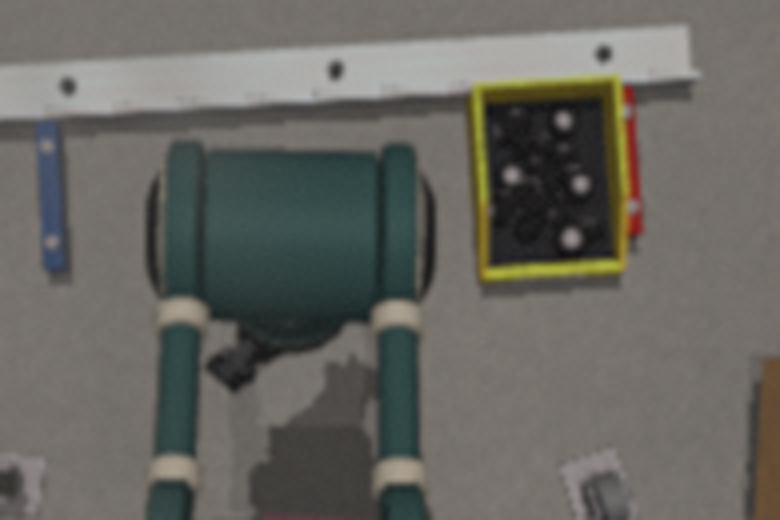

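The bin looks flush on both faces: rear rim at (472,86) to (618,78) over the fence edge, right side over the red bar. I'll go round to the front for a final confirming nudge into the fence.

>>> move_arm(series="0 0 0.05 0.1 0.15 0 0.2; 0 0 0.1 0.25 0.3 0 0.2; 0 0 0.16 0.4 0.45 0 0.2; 0 0 0.22 0.55 0.6 0 0.2; 0 0 0.28 0.7 0.75 0 0.2; 0 0 0.34 0.85 0.9 0 0.2; 0 0 0.374 1 1 0 0.2; 0 0 0.374 1 1 0 0.2")

```text
time: 20.7
tool_pos: [0.5628, -0.1405, 0.1822]
tcp_rot: [2.261, -2.181, 0.002]
wrist_force: [-0.9, 0.4, -0.5]
width: 0.602
```

```bash
python3 -c "
from h import *
rel([.545,-.184,.032],-1.5708+.038)"
```

```text
t 20.7 pos [ 0.5628 -0.1405  0.1822] yaw -1.5349 F [-0.9  0.4 -0.5] w 0.602
turn [-0.0004 -0.0005 -0.001 ] shift [0.4263 0.1944 1.5023]
```

>>> move_arm(series="0 0 0 0.1 0.05 0 0.2; 0 0 0 0.2 0.1 0 0.2; 0 0 0 0.3 0.15 0.1 0.2; 0 0 0 0.43 0.2 0.25 0.2; 0 0 0 0.43 0.2 0.4 0.2; 0 0 0 0.43 0.2 0.6 0.2; 0 0 0 0.43 0.2 0.8 0.2; 0 0 0 0.43 0.2 0.9 0.2")

```text
time: 21.5
tool_pos: [0.5411, -0.1814, 0.0886]
tcp_rot: [2.262, -2.177, -0.008]
wrist_force: [0.0, -0.2, -0.5]
width: 0.6
```

>>> move_arm(series="0 0 0 0 0 0.15 0.2; 0 0 0 0 0 0.3 0.2; 0 0 0 0 0 0.45 0.2; 0 0 0 0 0 0.6 0.2; 0 0 0 0 -0.05 0.6 0.2; 0 0 0 0 -0.12 0.6 0.2; 0 0 0 0 -0.2 0.6 0.2; 0 0 0 0 -0.25 0.6 0.2")

```text
time: 22.3
tool_pos: [0.5706, -0.1816, 0.0335]
tcp_rot: [-2.263, 2.177, -0.004]
wrist_force: [-0.6, 0.2, 0.4]
width: 0.598
```

>>> move_arm(series="0 0 0 0 -0.02 0 0.2; 0 0 0 0 -0.04 0 0.2; 0 0 0 0 -0.06 0 0.2; 0 0 0 0 -0.07 0 0.2; 0 0 0 0 -0.08 0 0.2; 0 0 0 0 -0.08 0 0.2; 0 0 0 0 -0.08 0 0.2; 0 0 0 0 -0.08 0 0.2")

```text
time: 23.1
tool_pos: [0.5762, -0.1809, 0.0322]
tcp_rot: [2.264, -2.178, -0.0]
wrist_force: [-0.2, -0.8, -0.4]
width: 0.6
```

>>> move_arm(series="0 0 0 0 -0.01 0 0.2; 0 0 0 0 -0.02 0 0.2; 0 0 0 0 -0.03 0 0.2; 0 0 0 0 -0.04 0 0.2; 0 0 0 0 -0.05 0 0.2; 0 0 0 0 -0.05 0 0.2; 0 0 0 0 -0.05 0 0.2; 0 0 0 0 -0.05 0 0.2")

```text
time: 23.9
tool_pos: [0.5795, -0.1808, 0.0322]
tcp_rot: [2.262, -2.177, -0.005]
wrist_force: [-6.6, -0.9, 4.6]
width: 0.603
```

>>> move_arm(series="0 0 0 0 -0.01 0 0.2; 0 0 0 0 -0.02 0 0.2; 0 0 0 0 -0.03 0 0.2; 0 0 0 0 -0.03 0 0.2; 0 0 0 0 -0.03 0 0.2; 0 0 0 0 -0.03 0 0.2; 0 0 0 0 -0.03 0 0.2; 0 0 0 0 -0.03 0 0.2")

```text
time: 24.7
tool_pos: [0.5805, -0.1808, 0.0321]
tcp_rot: [2.26, -2.174, -0.01]
wrist_force: [-12.8, -1.2, 10.4]
width: 0.601
```

Contact came exactly where predicted (x = 0.5805, 13 N, as at the first fence contact). I'll withdraw.

>>> move_arm(series="0 0 0 0 0.1 0 0.2; 0 0 0 0 0.2 0 0.2; 0 0 0 0 0.25 -0.1 0.2; 0 0 0 0 0.25 -0.3 0.2; 0 0 0 0 0.25 -0.5 0.2; 0 0 0 0 0.25 -0.7 0.2; 0 0 0 0 0.25 -0.9 0.2; 0 0 0 0 0.25 -1 0.2")

```text
time: 25.5
tool_pos: [0.5608, -0.182, 0.1353]
tcp_rot: [-2.263, 2.177, -0.006]
wrist_force: [0.6, 0.5, 0.5]
width: 0.604
```

>>> move_arm(series="0 0 0 -0.15 0.1 -0.1 0.2; 0 0 0 -0.3 0.2 -0.2 0.2; 0 0 0 -0.45 0.2 -0.3 0.2; 0 0 0 -0.6 0.2 -0.4 0.2; 0 0 0 -0.75 0.2 -0.5 0.2; 0 0 0 -0.9 0.2 -0.5 0.2; 0 0 0 -1 0.2 -0.5 0.2; 0 0 0 -1 0.2 -0.5 0.2")

```text
time: 26.3
tool_pos: [0.5352, -0.0808, 0.1817]
tcp_rot: [2.266, -2.176, -0.002]
wrist_force: [0.4, -0.4, -0.4]
width: 0.602
```

>>> move_arm(series="0 0 0 -0.15 0.1 0 0.2; 0 0 0 -0.3 0.2 0 0.2; 0 0 0 -0.45 0.2 0 0.2; 0 0 0 -0.6 0.2 0 0.2; 0 0 0 -0.75 0.2 0 0.2; 0 0 0 -0.9 0.2 0 0.2; 0 0 0 -1 0.2 0 0.2; 0 0 0 -1 0.2 0 0.2")

```text
time: 27.1
tool_pos: [0.5118, 0.0182, 0.1823]
tcp_rot: [-2.266, 2.176, 0.0]
wrist_force: [0.3, 0.1, -0.2]
width: 0.601
```

```bash
python3 look.py 7
python3 - <<'E'
from h import *
d=pickle.load(open("cam7.pkl","rb"))
cv2.imwrite("pics/top7full.png",cv2.resize(d["top"]["pixels"][:,:,::-1],(800,600)))
cv2.imwrite("pics/top7c.png",cv2.resize(d["top"]["pixels"][100:170,285:365,::-1],None,fx=8,fy=8,interpolation=cv2.INTER_CUBIC))
E
```

```text
t 27.1 pos [0.5118 0.0182 0.1823] yaw -1.5302 F [ 0.3  0.1 -0.2] w 0.601
turn [-0.0001  0.0001  0.0012] shift [ 1.9955 -0.3016  0.523 ]
```

View pics/top7c.png

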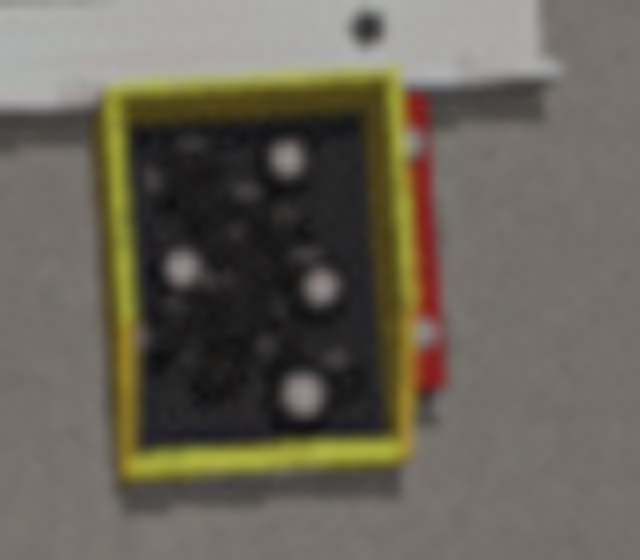

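View pics/scene7.png

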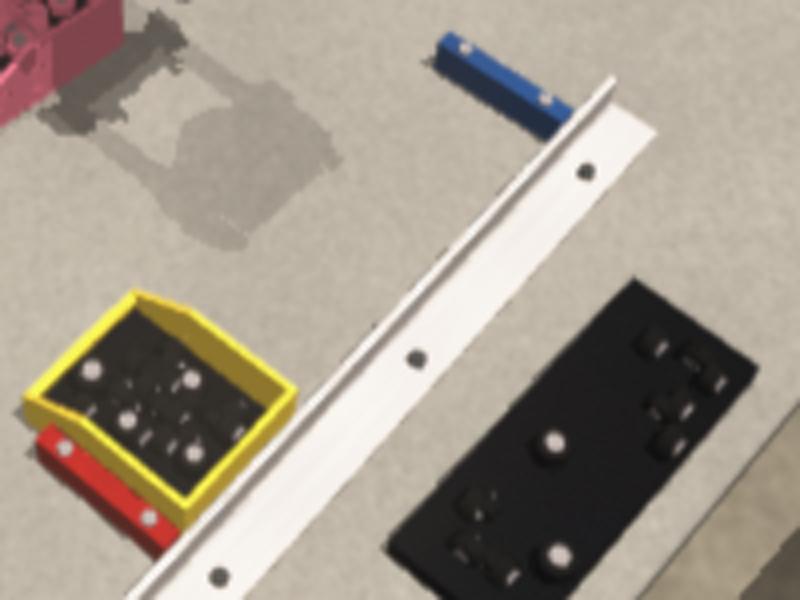

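View pics/top7full.png

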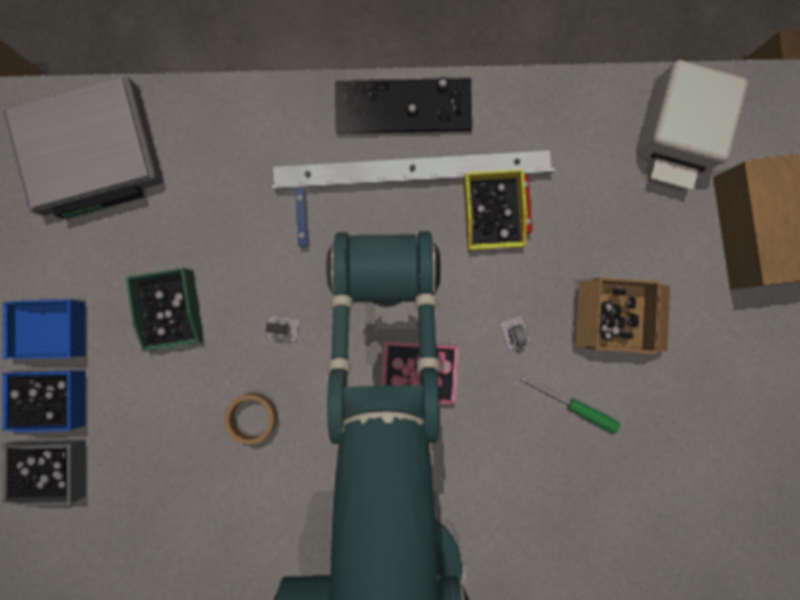

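Run:
```python
from h import *
d=pickle.load(open("cam7.pkl","rb"));t,s=d["top"],d["scene"]
th=.038;fx=np.array([np.cos(th),np.sin(th)]);fy=np.array([-fx[1],fx[0]])
P={n:onz(t,np.array(u)/8+[285,100],z)[:2] for n,u,z in[("BR",(398,70),.065),("BL",(103,90),.065),("FR",(410,462),.034),("FL",(123,480),.034)]}
red=[onz(t,u,.032)[:2] for u in[(332.3,112),(335,149)]]
fe=[onz(t,u,.032)[:2] for u in[(174.5,120),(354.5,108.8)]]
print("fence x",[f@fx for f in fe],"red in y",[r@fy for r in red])
for k,p in P.items(): print(k,p.round(4),"x",p@fx,"y",p@fy)
b=P["BL"]-P["BR"];print("yaw back",np.arctan2(-b[0],b[1]));b=P["BR"]-P["FR"];c=P["BL"]-P["FL"];print(np.arctan2(b[1],b[0]),np.arctan2(c[1],c[0]))
```

```text
fence x [np.float64(0.7207042921329393), np.float64(0.7208759649172687)] red in y [np.float64(-0.25924681223399076), np.float64(-0.2591838552106095)]
BR [ 0.7267 -0.2333] x 0.7173255548382593 y -0.260763504348125
BL [ 0.7221 -0.1279] x 0.7166973169786973 y -0.1552087939209252
FR [ 0.5899 -0.2383] x 0.5803975743903648 y -0.2605708041194873
FL [ 0.5859 -0.1339] x 0.5804181575754287 y -0.15607539666665526
yaw back 0.04395170446703449
0.03659269010766288 0.044358940492498874
```

```bash
python3 -c "
from workcell import bot
print(bot.finish_job())"
```

```text
the job is handed in; nothing more can be done
None
```

I pushed the yellow bin square against the fence, slid it along to the red stop, gave it a final nudge into the fence and drew the hand clear. I handed the job in at about 27 s, and the verdict isn't shown to me.

- **Fence contact:** At the last nudge the force rose to 13 N and the bin stopped moving. The tool was then at x = 0.5805 m, within about 0.5 mm of the position predicted from the first fence contact. The camera check disagrees slightly: it shows a gap of 3–4 mm. That is still under the 5 mm limit, and I trust the contact over the picture, since the calibration is only good to about 2 mm.
- **Red stop contact:** The side push rose to 18 N with no further motion. The camera puts the bin's side within about 1.5 mm of the stop's face.
- **Squareness:** The bin's yaw measured 0.037–0.044 rad against the fence's 0.038 rad, well within the 0.06 rad limit.
- **Everything else:** In the final top view the other listed loose things and the pink bin stand where they were, and the force on the hand was back to zero. I checked these by eye and did not measure their positions.

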